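Swap the relays on the lathe's reversing panel and try the reversing switch

TASK

Refit the relay panel of the bench lathe: first put the reversing lever in its centre off notch, and never touch a relay while the lever is out of off. Pull the one old relay that is plugged in and put it in the scrap carton, then press every loose relay fully home, flush on its socket, one to a socket, any socket. Then try the lever: forward (to the left as seen from the robot) for two seconds, stop it in off, reverse (right) for two seconds, and leave it in off, with the loose tools and things around undisturbed.

Things in the scene. Friction and masses are not known exactly. Their poses are not given: they have to be found in the camera images.
- lever (a joint): lever of the forward-off-reverse switch, rad: 0 off (upright), +0.5 fully forward (leans to the switch's +y, left seen from the robot), -0.5 reverse, where it starts. Sprung detent: from within 0.15 it snaps to off and rests within 0.02; from beyond 0.25 it is pushed out and rests at 0.43 to 0.5. About 3 N at the ball moves it out of off. Off is within 0.09, forward and reverse beyond 0.38
- lever_pivot (a point): point on the lever's hinge axis, 55 mm above the bench in the middle of the switch, a grey box 84 x 104 x 59 mm (x, y, z) on a 100 x 120 mm foot with a plate on top up to 62 mm, fixed to the bench. x is the hinge axis, y the way forward, z up
- lever_ball (a point): centre of the black ball, 22 mm across, at the end of the lever, 62 mm from the pivot; a steel rod 8 mm thick leads to it. Pinched along the hinge axis, it is best led along its arc
- scrap_floor (a point): centre of the inner floor of the scrap carton, an open cardboard box 130 x 150 mm and 55 mm tall (x, y, z), walls and floor 4 mm, fixed to the bench; z up
- old_relay_mid (a point): old relay, plugged home in one socket at the start, pulls straight up freely (its socket then has no contact stop); plug-in relay, 0.09 kg, 48 mm tall: grey housing 40 x 46 x 34 mm (x, y, z) on a narrower black plug base 34 x 40 x 14 mm. Point: its centre, 24 mm above the underside; z out of its top. Fits a socket either way round (half a turn), x along the socket's x
- panel: relay panel: aluminium plate 110 x 330 x 3 mm (x, y, z) fixed to the bench with a row of five sockets along its y, 56 mm apart; origin under its centre
- screwdriver: screwdriver, 200 mm, to be left alone; origin under its middle
- tape: roll of black tape, 68 mm across, 19 mm tall, to be left alone; origin under its centre
- multimeter: black multimeter 150 x 74 x 32 mm lying on its back, to be left alone; origin under its centre
- relay0_mid (a point): new relay 0, standing on the bench; plug-in relay, 0.09 kg, 48 mm tall: grey housing 40 x 46 x 34 mm (x, y, z) on a narrower black plug base 34 x 40 x 14 mm. Point: its centre, 24 mm above the underside; z out of its top. Fits a socket either way round (half a turn), x along the socket's x
- relay1_mid (a point): new relay 1, the same as relay 0 (some of the five may be absent)
- relay2_mid (a point): new relay 2, the same as relay 0 (some of the five may be absent)
- relay3_mid (a point): new relay 3, the same as relay 0 (some of the five may be absent)
- relay4_mid (a point): new relay 4, the same as relay 0 (some of the five may be absent)
- socket0_seat (a point): black relay socket: collar 44 x 52 mm (x, y) and 34 mm above the panel's plate, with a well 37 x 43 mm, and lower terminal decks (22 mm) out to 76 mm in x. Point: where the centre of a relay lies when fully home, over the middle of the well and 10 mm above the collar's top; y along the row, z up. Its contacts stop a relay 7 mm proud; a push of 6 to 8 N drives it the last 7 mm till its housing sits on the collar, where it stays
- socket1_seat (a point): another such socket (1); the five stand in any order along the row
- socket2_seat (a point): another such socket (2); the five stand in any order along the row
- socket3_seat (a point): another such socket (3); the five stand in any order along the row
- socket4_seat (a point): another such socket (4); the five stand in any order along the row

How it is judged:
By the outcome, as a careful person would: the job done as asked, in the order asked, and still so for the second after the job is handed in, with the robot touching nothing.
Of relay0, relay1, relay2, relay3, relay4 only 3 to 5 are there at a start; the rules pass over those that are not, and their reading is None.
At some moment in a run one of relay0, relay1, relay2, relay3, relay4 may be knocked a few centimetres aside while the robot is not near it.
Once in a run the grip may slacken for a moment while it holds something.
It also fails if it takes over 208 s, if anything falls off the work surface, if the arm or the gripper's body presses on something with over 40 N, if the wrist force passes 120 N, or if a joint passes its speed limit or range.

ROBOT

A 6-joint arm with a two-finger parallel gripper is mounted at the origin on the work surface. World frame = base frame: x ahead of the robot, y to its left, z up, the work surface at z = 0. Lengths are in m, angles in rad, forces in N, time in s.
With the tool pointing down it reaches from about 0.3 to 0.875 m from the base axis. Payload 6.4 kg.
Tool frame: the origin (TCP) lies at the very end of the fingers, on their centre line; the grasp point (between the pads) lies 19 mm behind it; z points along the fingers, y is the line along which they close (so a half turn about z gives the same grasp; the last joint's range is limited). The gripper opens to 88 mm and grips with 3 to 60 N. Pads are 18 mm wide; open, the fingers measure 123 mm over their backs; the gripper's body (75 mm by 187 mm) begins 45 mm behind the grasp point.
Start: joints at [1.137, 0.181, 1.607, -0, 1.354, -0.206], TCP at [0.13, 0.56, 0.239] pointing down, gripper open.
Joint ranges: [-2.99, 2.99], [-0.89, 2.07], [0.3, 2.58], [-1.14, 4.28], [0, 2.63], [-3.12, 3.12]. Speed limits (rad/s): [2.57, 2.57, 3.01, 3.14, 3.14, 3.14].

INTERFACE

Orientations are given as a unit quaternion [w, x, y, z].
In Python, from cell import robot gives the robot as it stands.
- The arm moves only by the tool apply_moves, never from a script. Its argument "commands" is a list of rows, each an object with "grip": the opening, from 0 (shut) to 1 (fully open); "delta_pos": the shift along the world's x, y, z in m, a list of three; "turn": the turn about the world's z in rad. A call has 1 to 5 rows; each row is the pose to reach, as a shift and turn from the pose commanded when the call began; what a row does not reach only later rows make up. A row lasts 1/8 s, in which the tool goes at most 62.5 mm and 10.7 degrees, less where a joint would pass 70% of its speed; a pose out of reach is approached as far as the arm can. A call with a gripper value outside its range is refused whole. The fingers move at their own pace and stop on an object; the grip force is fixed at half the most. Time passes only in rows, so rows that repeat a pose let the fingers close. It gives the time, the measured TCP pose, the force, the opening and the grip force at its end, in the units of the state.
- robot.state(): the state, without advancing time (a new reading comes with each control period).
- robot.read_camera(name): name is "side" or "top"; returns the picture (400x640x3 uint8, red, green, blue); there is no depth.
- robot.camera_info(name): a dict with "K" (3x3 intrinsics, pixels), "T" (4x4, takes a point from camera to world coordinates). Camera axes: x right, y down, z forward; pixel columns grow to the right and rows downward; lengths in m; the calibration is good to about 2 mm. A picture is of the moment at which its call begins. camera_info takes no time and is no camera call.
- robot.sign_off(): hands the job in; it is judged then, once.
The state is a dict: "time": time; "joints": joint angles; "joint_velocities": joint speeds; "joint_torque": joint torques, N m; "eef_pos": TCP position; "eef_rot": TCP orientation; "ft_force": force on the tool from outside, world axes, zero at the start; "torque": the same for the moment, N m; "width": finger opening in m; "finger_force": force on a finger pad.
Only numpy, scipy, OpenCV 4.12 (cv2) and the standard library are available. Lean on these libraries where they do the work, as an engineer would, in place of code of your own. Each camera call takes 0.05 s, during which the arm holds its last target. There are 200 camera calls.

## Working session

There is one attempt and no reset: what is moved stays moved. The work goes in short steps, Python scripts to look and compute and a tool call to move; the robot and the scene stay as the last step left them, time stands still between calls to the robot, and variables do not carry over. Pictures are saved under pics/ and viewed, at most 14 in all, crops included, and the job is handed in when it is done.

Besides the shell and the picture viewer there is one more tool, called after "Call:" as name(argument=value, ...), one argument or row to a line, values as JSON. apply_moves: Moves the arm, as the interface text tells. Its arguments: {"type":"object","properties":{"commands":{"type":"array"}},"required":["commands"]}

```bash
ls; mkdir -p pics; cat > h.py <<'E'
import numpy as np,cv2
from cell import robot
def snap(n,f):
    im=robot.read_camera(n); cv2.imwrite('pics/'+f,cv2.cvtColor(im,cv2.COLOR_RGB2BGR)); return im
def px2w(n,u,v,z):
    c=robot.camera_info(n);K=np.array(c['K']);T=np.array(c['T'])
    d=T[:3,:3]@np.linalg.solve(K,[u,v,1.]);o=T[:3,3]
    return o+d*(z-o[2])/d[2]
def w2px(n,p):
    c=robot.camera_info(n);K=np.array(c['K']);T=np.linalg.inv(np.array(c['T']))
    q=K@(T[:3,:3]@np.array(p)+T[:3,3]); return q[:2]/q[2]
E
python3 - <<'E'
from h import *
np.set_printoptions(precision=4,suppress=True)
for n in('top','side'):
    snap(n,n+'0.png');c=robot.camera_info(n);print(n,np.array(c['K']),np.array(c['T']))
print(robot.state())
E
```

```text
pics
top [[520.4666   0.     327.9289]
 [  0.     520.4666 190.5427]
 [  0.       0.       1.    ]] [[ 0.038  -0.9766  0.2115  0.287 ]
 [-0.9993 -0.0362  0.0126 -0.0216]
 [-0.0047 -0.2119 -0.9773  1.5502]
 [ 0.      0.      0.      1.    ]]
side [[442.1233   0.     330.3511]
 [  0.     442.1233 199.3848]
 [  0.       0.       1.    ]] [[ 0.9865 -0.1272  0.1035  0.4902]
 [-0.164  -0.7539  0.6362 -0.8282]
 [-0.0029 -0.6446 -0.7645  1.0798]
 [ 0.      0.      0.      1.    ]]
{'time': 0.1, 'joints': array([ 1.1367,  0.1815,  1.6079, -0.    ,  1.3538, -0.2063]), 'joint_velocities': array([ 0.0011, -0.0015, -0.0015,  0.0002,  0.001 ,  0.0009]), 'joint_torque': array([  0.0006, -43.483 , -34.2693,   0.0704,   0.0341,  -0.0001]), 'eef_pos': array([0.1296, 0.5597, 0.2379]), 'eef_rot': array([-0.0002,  0.1136,  0.9935, -0.0008]), 'ft_force': array([-0.7455,  0.1309, -0.562 ]), 'torque': array([ 0.0202,  0.0135, -0.0444]), 'finger_force': 0.0, 'width': 0.08773481285491493}
```

View pics/top0.png

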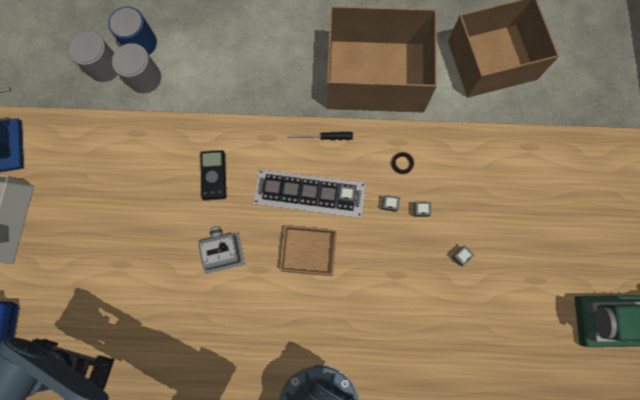

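View pics/side0.png

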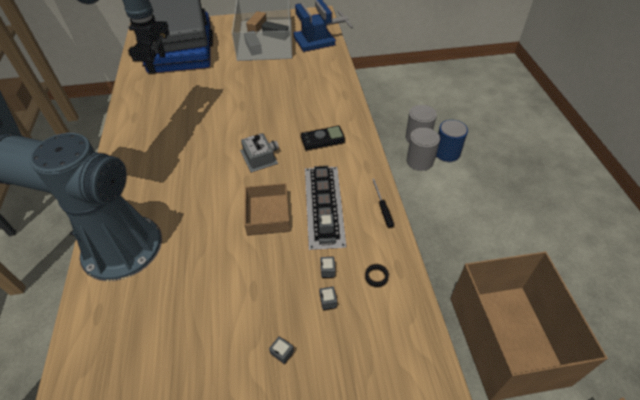

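The top picture shows the switch near (221,251), the carton at (308,250), the panel from (258,185) to (362,202) with the old relay at (347,193), and loose relays at (390,203), (423,209) and (462,255). I'll enlarge both views.

```bash
python3 - <<'E'
import cv2
a=cv2.imread('pics/top0.png')[170:275,195:355];b=cv2.imread('pics/top0.png')[170:275,335:495]
cv2.imwrite('pics/c1.png',cv2.resize(a,None,fx=5,fy=5,interpolation=cv2.INTER_CUBIC))
cv2.imwrite('pics/c2.png',cv2.resize(b,None,fx=5,fy=5,interpolation=cv2.INTER_CUBIC))
E
```

```text
(no output)
```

View pics/c1.png

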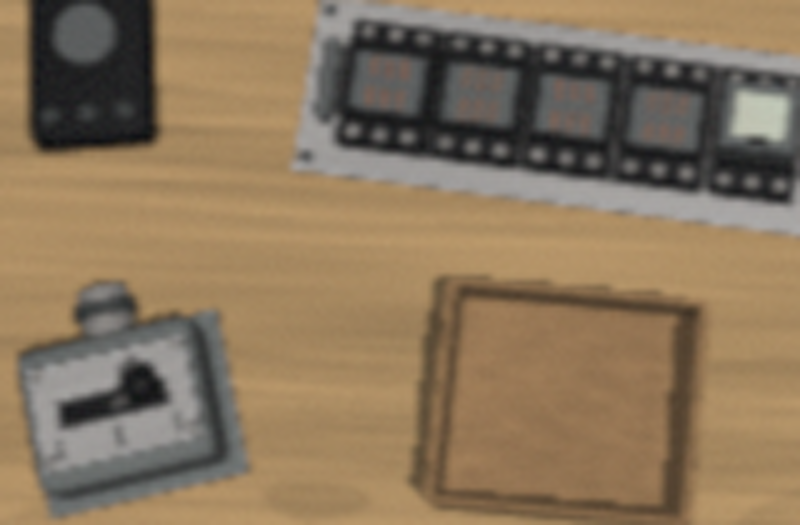

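View pics/c2.png

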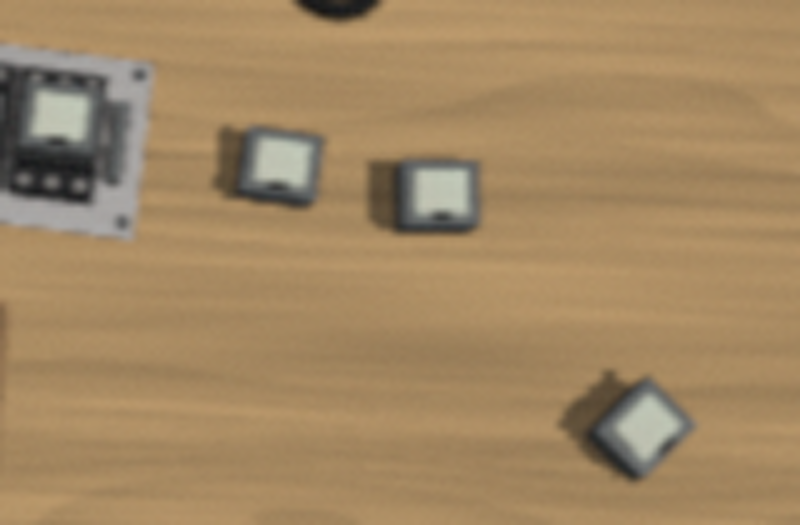

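```bash
python3 - <<'E'
from h import *
np.set_printoptions(precision=4,suppress=True)
im=cv2.imread('pics/top0.png')
f=8;big=cv2.resize(im,None,fx=f,fy=f,interpolation=cv2.INTER_CUBIC)
def lab(cam,big,c,r,z,thr):
    u,v=c;x0=int((u-r)*f);y0=int((v-r)*f);g=big[y0:int((v+r)*f),x0:int((u+r)*f)]
    m=(g.min(2)>thr).astype(np.uint8)
    cs,_=cv2.findContours(m,0,2);k=max(cs,key=cv2.contourArea)
    b=cv2.boxPoints(cv2.minAreaRect(cv2.convexHull(k)))
    px=[((p[0]+x0+.5)/f-.5,(p[1]+y0+.5)/f-.5) for p in b]
    w=np.array([px2w(cam,*p,z) for p in px])
    e1=w[1]-w[0];e2=w[2]-w[1]
    if np.linalg.norm(e1)>np.linalg.norm(e2):e1,e2=e2,e1
    a=np.arctan2(e1[1],e1[0]);a=(a+np.pi/2)%np.pi-np.pi/2
    print(cam,w.mean(0),'short-axis yaw %.3f'%a,np.linalg.norm(e1),np.linalg.norm(e2))
for n,c,z in(('old',(347,193),.071),('r0',(391,202),.048),('r1',(423,208),.048),('r2',(464,255),.048)):
    print(n);lab('top',big,c,13,z,150)
ims=cv2.imread('pics/side0.png');bs=cv2.resize(ims,None,fx=f,fy=f,interpolation=cv2.INTER_CUBIC)
for n,c,z in(('old',(326,219),.071),('r0',(328,262),.048),('r1',(328,292),.048),('r2',(282,347),.048)):
    print(n);lab('side',bs,c,12,z,150)
def c1(x,y,z):return px2w('top',195+(x+.5)/5-.5,170+(y+.5)/5-.5,z)
def c2(x,y,z):return px2w('top',335+(x+.5)/5-.5,170+(y+.5)/5-.5,z)
s=[c1(330,10,.004),c1(305,156,.004),c2(139,75,.004),c2(123,222,.004)];s=np.array(s);print('screws',s, 'centre',s.mean(0))
r=(s[0]+s[1]-s[2]-s[3])/2;print('row yaw',np.arctan2(r[1],r[0])-np.pi/2)
for p in((390,85),(482,93),(573,105),(667,115)):print('well',c1(*p,.02))
print('ball',c1(142,380,.109),'plate corners',[c1(*p,.062) for p in((22,352),(185,318),(222,460),(58,495))])
print('carton top corners',[c1(*p,.055) for p in((447,282),(698,305),(680,515),(425,492))])
E
```

```text
old
top [ 0.6028 -0.057   0.071 ] short-axis yaw -0.089 0.025345953823750055 0.029941055305868096
r0
top [ 0.5851 -0.1889  0.048 ] short-axis yaw -0.135 0.025490524394784705 0.029837202861669472
r1
top [ 0.5706 -0.2823  0.048 ] short-axis yaw -0.003 0.025689727081051147 0.029324366481089686
r2
top [ 0.4374 -0.3999  0.048 ] short-axis yaw 0.794 0.025422375580256132 0.030242473057778226
old
side [ 0.6022 -0.0602  0.071 ] short-axis yaw -0.125 0.022587831336561198 0.02542490240475719
r0
side [ 0.5845 -0.1913  0.048 ] short-axis yaw -0.142 0.02268378183090435 0.02584146624285635
r1
side [ 0.5704 -0.2845  0.048 ] short-axis yaw 0.043 0.022650695057741452 0.0269820380307897
r2
side [ 0.4375 -0.4025  0.048 ] short-axis yaw 0.828 0.023061981278763525 0.027178025860559667
screws [[ 0.6734  0.207   0.004 ]
 [ 0.5818  0.2161  0.004 ]
 [ 0.6441 -0.1058  0.004 ]
 [ 0.553  -0.0984  0.004 ]] centre [0.6131 0.0547 0.004 ]
row yaw -0.09244151059460193
well [0.6242 0.1654 0.02  ]
well [0.6213 0.1097 0.02  ]
well [0.616  0.0545 0.02  ]
well [ 0.6119 -0.0022  0.02  ]
ball [0.4321 0.2818 0.109 ] plate corners [array([0.4503, 0.3619, 0.062 ]), array([0.4734, 0.2699, 0.062 ]), array([0.3931, 0.2425, 0.062 ]), array([0.3699, 0.3341, 0.062 ])]
carton top corners [array([0.5009, 0.121 , 0.055 ]), array([ 0.4929, -0.0249,  0.055 ]), array([ 0.3725, -0.0189,  0.055 ]), array([0.3799, 0.1268, 0.055 ])]
```

```bash
python3 - <<'E'
import cv2,numpy as np
a=cv2.imread('pics/top0.png')[222:278,194:250];b=cv2.imread('pics/side0.png')[125:175,236:286]
cv2.imwrite('pics/c3.png',np.hstack([cv2.resize(x,(400,400),interpolation=cv2.INTER_CUBIC) for x in(a,b)]))
E
```

```text
(no output)
```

View pics/c3.png

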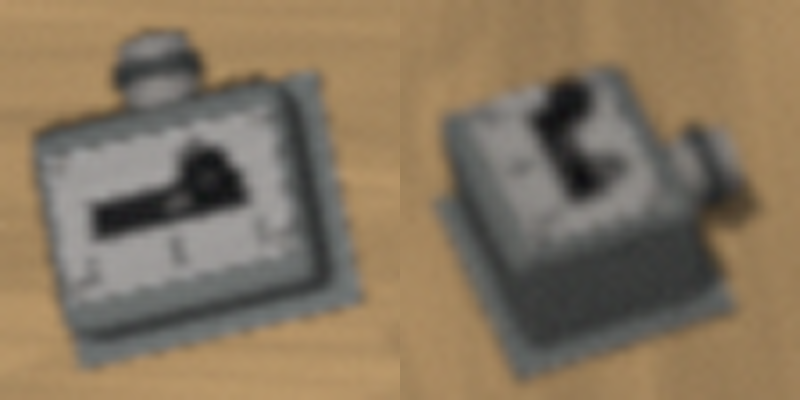

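```bash
python3 - <<'E'
from h import *
from scipy.optimize import least_squares
np.set_printoptions(precision=4,suppress=True)
t=lambda x,y:np.array([194+x*.14-.43,222+y*.14-.43]);s=lambda x,y:np.array([236+(x-400)/8-.44,125+y/8-.44])
a,b=t(207,172),s(567,100)
r=least_squares(lambda p:np.r_[w2px('top',p)-a,w2px('side',p)-b],[.43,.28,.11]);print('ball',r.x,r.fun)
print('slot',px2w('top',*t(170,206),.062), px2w('top',*t(91,220),.062),px2w('top',*t(248,188),.062))
print('plate',[px2w('top',*t(*p),.062) for p in((45,168),(275,90),(305,258),(78,303))])
print('plateS',[px2w('side',*s(*p),.062) for p in((450,120),(610,70),(695,205),(520,265))])
print('foot',[px2w('top',*t(*p),.003) for p in((318,70),(362,300),(80,365))])
print('footS',[px2w('side',*s(*p),.003) for p in((435,200),(733,308),(520,378))])
E
```

```text
ball [0.43   0.2826 0.1094] [ 0.0895  0.6697  0.7464 -0.2688]
slot [0.4225 0.3067 0.062 ] [0.4158 0.3378 0.062 ] [0.4309 0.2761 0.062 ]
plate [array([0.4358, 0.3581, 0.062 ]), array([0.4706, 0.2683, 0.062 ]), array([0.4039, 0.2511, 0.062 ]), array([0.3827, 0.3401, 0.062 ])]
plateS [array([0.3747, 0.3316, 0.062 ]), array([0.4439, 0.3521, 0.062 ]), array([0.4733, 0.262 , 0.062 ]), array([0.3998, 0.2385, 0.062 ])]
foot [array([0.487 , 0.2624, 0.003 ]), array([0.3922, 0.2371, 0.003 ]), array([0.3612, 0.3514, 0.003 ])]
footS [array([0.3596, 0.3475, 0.003 ]), array([0.4832, 0.2588, 0.003 ]), array([0.3912, 0.2324, 0.003 ])]
```

Call:
apply_moves(
  commands=[
    {"grip": 1,"delta_pos": [0.06,-0.05,0],"turn": -0.18},
    {"grip": 1,"delta_pos": [0.12,-0.1,0],"turn": -0.36},
    {"grip": 1,"delta_pos": [0.18,-0.15,0],"turn": -0.54},
    {"grip": 1,"delta_pos": [0.23,-0.2,0],"turn": -0.72},
    {"grip": 1,"delta_pos": [0.27,-0.24,0],"turn": -0.9},
  ],
)

```text
time: 0.72
eef_pos: [0.3657, 0.3526, 0.2385]
eef_rot: [-0.0, 0.537, 0.844, -0.0]
ft_force: [0.1, 0.6, -0.2]
width: 0.0882
finger_force: 0.0
```

The switch centre is at about (0.423, 0.305), yaw 0.263, and the ball at (0.430, 0.280, 0.11). Next I lower the open gripper over the ball.

Call:
apply_moves(
  commands=[
    {"grip": 1,"delta_pos": [0.03,-0.04,0],"turn": -0.18},
    {"grip": 1,"delta_pos": [0.03,-0.04,-0.05],"turn": -0.18},
    {"grip": 1,"delta_pos": [0.03,-0.04,-0.1],"turn": -0.18},
    {"grip": 1,"delta_pos": [0.03,-0.04,-0.148],"turn": -0.18},
    {"grip": 1,"delta_pos": [0.03,-0.04,-0.148],"turn": -0.18},
  ],
)

```text
time: 1.35
eef_pos: [0.3913, 0.3125, 0.0871]
eef_rot: [-0.002, 0.608, 0.794, -0.004]
ft_force: [-0.7, -0.1, -0.1]
width: 0.0881
finger_force: 0.0
```

```bash
python3 - <<'E'
from h import *
import cv2
a=snap('top','t1.png');b=snap('side','s1.png')
A=cv2.imread('pics/t1.png')[200:290,180:270];B=cv2.imread('pics/s1.png')[100:190,216:306]
cv2.imwrite('pics/c4.png',np.hstack([cv2.resize(x,(400,400),interpolation=cv2.INTER_CUBIC) for x in(A,B)]))
print(robot.state()['eef_pos'])
E
```

```text
[0.39493944 0.3143435  0.09154147]
```

View pics/c4.png

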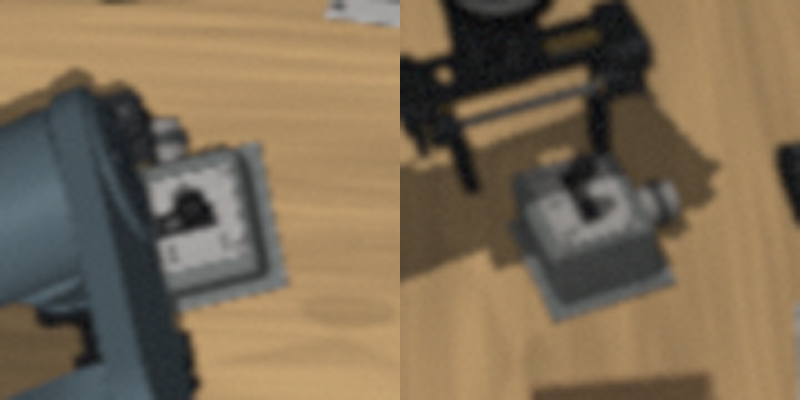

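The picture shows the gripper short of the ball: the right finger is beyond it and the TCP is about 35 mm off. Some motion was clamped, so I'll work from measured poses.

Call:
apply_moves(
  commands=[
    {"grip": 1,"delta_pos": [0.018,-0.018,0],"turn": 0},
    {"grip": 1,"delta_pos": [0.035,-0.034,0],"turn": 0},
    {"grip": 1,"delta_pos": [0.035,-0.034,0],"turn": 0},
    {"grip": 0,"delta_pos": [0.035,-0.034,0],"turn": 0},
    {"grip": 0,"delta_pos": [0.035,-0.034,0],"turn": 0},
  ],
)

```text
time: 2.08
eef_pos: [0.4294, 0.2808, 0.0914]
eef_rot: [0.0, 0.608, 0.794, 0.0]
ft_force: [0.5, -0.1, -0.4]
width: 0.0697
finger_force: 0.0
```

Call:
apply_moves(
  commands=[
    {"grip": 0,"delta_pos": [0,0,0],"turn": 0},
    {"grip": 0,"delta_pos": [0,0,0],"turn": 0},
    {"grip": 0,"delta_pos": [0,0,0],"turn": 0},
  ],
)

```text
time: 2.45
eef_pos: [0.4295, 0.2803, 0.0906]
eef_rot: [-0.0, 0.608, 0.794, -0.0]
ft_force: [-0.1, 0.9, 0.5]
width: 0.0404
finger_force: 0.0
```

Call:
apply_moves(
  commands=[
    {"grip": 0,"delta_pos": [0,0,0],"turn": 0},
    {"grip": 0,"delta_pos": [0,0,0],"turn": 0},
    {"grip": 0,"delta_pos": [0,0,0],"turn": 0},
    {"grip": 0,"delta_pos": [0,0,0],"turn": 0},
  ],
)

```text
time: 2.95
eef_pos: [0.4296, 0.2801, 0.0907]
eef_rot: [-0.0, 0.608, 0.794, -0.0]
ft_force: [-0.2, -1.4, 0.7]
width: 0.019
finger_force: 29.3
```

```bash
python3 - <<'E'
from h import *
snap('top','t2.png');snap('side','s2.png')
A=cv2.imread('pics/t2.png')[205:275,185:255];B=cv2.imread('pics/s2.png')[100:170,226:296]
cv2.imwrite('pics/c5.png',np.hstack([cv2.resize(x,(400,400),interpolation=cv2.INTER_CUBIC) for x in(A,B)]))
E
```

```text
(no output)
```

View pics/c5.png

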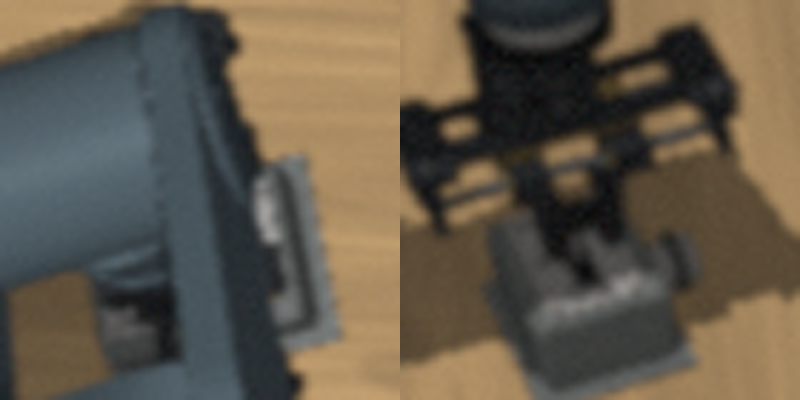

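The side view shows the ball between the closed fingers. I'll lead it along the arc to off.

Call:
apply_moves(
  commands=[
    {"grip": 0,"delta_pos": [-0.002,0.007,0.003],"turn": 0},
    {"grip": 0,"delta_pos": [-0.004,0.014,0.005],"turn": 0},
    {"grip": 0,"delta_pos": [-0.006,0.021,0.006],"turn": 0},
    {"grip": 0,"delta_pos": [-0.007,0.026,0.007],"turn": 0},
    {"grip": 0,"delta_pos": [-0.007,0.026,0.007],"turn": 0},
  ],
)

```text
time: 3.68
eef_pos: [0.4221, 0.3058, 0.0966]
eef_rot: [0.0, 0.608, 0.794, -0.001]
ft_force: [4.5, -3.1, -11.0]
width: 0.0192
finger_force: 30.6
```

Call:
apply_moves(
  commands=[
    {"grip": 0,"delta_pos": [0,0,0],"turn": 0},
    {"grip": 1,"delta_pos": [0,0,0],"turn": 0},
    {"grip": 1,"delta_pos": [0,0,0],"turn": 0},
    {"grip": 1,"delta_pos": [0,0,0],"turn": 0},
    {"grip": 1,"delta_pos": [0,0,0],"turn": 0},
  ],
)

```text
time: 4.3
eef_pos: [0.4228, 0.3064, 0.0981]
eef_rot: [0.0, 0.608, 0.794, 0.0]
ft_force: [0.4, -0.6, 0.4]
width: 0.057
finger_force: 0.0
```

Call:
apply_moves(
  commands=[
    {"grip": 1,"delta_pos": [0,0,0.05],"turn": -0.12},
    {"grip": 1,"delta_pos": [0,0,0.1],"turn": -0.24},
    {"grip": 1,"delta_pos": [0.03,-0.05,0.1],"turn": -0.35},
    {"grip": 1,"delta_pos": [0.06,-0.1,0.1],"turn": -0.35},
    {"grip": 1,"delta_pos": [0.1,-0.15,0.1],"turn": -0.35},
  ],
)

```text
time: 4.92
eef_pos: [0.5222, 0.1562, 0.1983]
eef_rot: [0.0, 0.737, 0.676, 0.0]
ft_force: [-0.3, 1.3, 0.3]
width: 0.0881
finger_force: 0.0
```

```bash
python3 - <<'E'
from h import *
snap('top','t3.png');snap('side','s3.png')
A=cv2.imread('pics/t3.png')[205:275,185:255];B=cv2.imread('pics/s3.png')[100:170,226:296]
cv2.imwrite('pics/c6.png',np.hstack([cv2.resize(x,(400,400),interpolation=cv2.INTER_CUBIC) for x in(A,B)]))
E
```

```text
(no output)
```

View pics/c6.png

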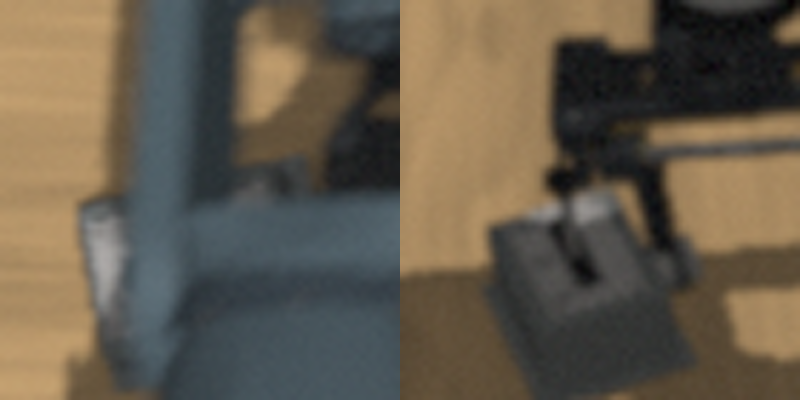

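```bash
python3 - <<'E'
from h import *
for a in(-.3,-.15,0,.15):print(a,w2px('side',[.423-.26*.062*np.sin(a),.305+.966*.062*np.sin(a),.055+.062*np.cos(a)]),'seen 254.9 131.5')
E
```

```text
-0.3 [256.20309631 134.80168497] seen 254.9 131.5
-0.15 [255.24342577 132.63376668] seen 254.9 131.5
0 [254.32521488 130.75934392] seen 254.9 131.5
0.15 [253.47066693 129.22164392] seen 254.9 131.5
```

Call:
apply_moves(
  commands=[
    {"grip": 1,"delta_pos": [0.02,-0.055,0],"turn": 0},
    {"grip": 1,"delta_pos": [0.04,-0.11,0],"turn": 0},
    {"grip": 1,"delta_pos": [0.06,-0.16,0],"turn": 0},
    {"grip": 1,"delta_pos": [0.08,-0.214,-0.03],"turn": -0.006},
    {"grip": 1,"delta_pos": [0.08,-0.214,-0.08],"turn": -0.006},
  ],
)

```text
time: 5.65
eef_pos: [0.6047, -0.0603, 0.1193]
eef_rot: [0.003, 0.741, 0.672, 0.002]
ft_force: [0.3, 1.1, -0.4]
width: 0.0882
finger_force: 0.0
```

Call:
apply_moves(
  commands=[
    {"grip": 1,"delta_pos": [0,0,-0.04],"turn": 0},
    {"grip": 1,"delta_pos": [0,0,-0.075],"turn": 0},
    {"grip": 0.3,"delta_pos": [0,0,-0.075],"turn": 0},
    {"grip": 0,"delta_pos": [0,0,-0.075],"turn": 0},
    {"grip": 0,"delta_pos": [0,0,-0.075],"turn": 0},
  ],
)

```text
time: 6.28
eef_pos: [0.6032, -0.0568, 0.0449]
eef_rot: [0.002, 0.739, 0.674, 0.001]
ft_force: [0.0, -1.1, 0.7]
width: 0.0605
finger_force: 0.0
```

Call:
apply_moves(
  commands=[
    {"grip": 0,"delta_pos": [0,0,0],"turn": 0},
    {"grip": 0,"delta_pos": [0,0,0],"turn": 0},
    {"grip": 0,"delta_pos": [0,0,0],"turn": 0},
    {"grip": 0,"delta_pos": [0,0,0],"turn": 0},
    {"grip": 0,"delta_pos": [0,0,0],"turn": 0},
  ],
)

```text
time: 6.9
eef_pos: [0.6021, -0.0567, 0.0435]
eef_rot: [0.0, 0.739, 0.673, 0.0]
ft_force: [-1.3, 0.7, 6.4]
width: 0.04
finger_force: 30.0
```

Call:
apply_moves(
  commands=[
    {"grip": 0,"delta_pos": [0,0,0.04],"turn": 0},
    {"grip": 0,"delta_pos": [0,0,0.09],"turn": 0},
    {"grip": 0,"delta_pos": [-0.04,0.025,0.1],"turn": 0},
    {"grip": 0,"delta_pos": [-0.085,0.055,0.1],"turn": 0.02},
    {"grip": 0,"delta_pos": [-0.13,0.085,0.1],"turn": 0.04},
  ],
)

```text
time: 7.52
eef_pos: [0.4701, 0.029, 0.1426]
eef_rot: [-0.0, 0.726, 0.688, 0.0]
ft_force: [0.5, -0.3, -1.6]
width: 0.0402
finger_force: 29.9
```

Call:
apply_moves(
  commands=[
    {"grip": 0,"delta_pos": [-0.034,0.022,0],"turn": 0},
    {"grip": 0,"delta_pos": [-0.034,0.022,-0.04],"turn": 0},
    {"grip": 0,"delta_pos": [-0.034,0.022,-0.08],"turn": 0},
    {"grip": 0,"delta_pos": [-0.034,0.022,-0.115],"turn": 0},
    {"grip": 0,"delta_pos": [-0.034,0.022,-0.116],"turn": 0},
  ],
)

```text
time: 8.15
eef_pos: [0.4362, 0.0505, 0.025]
eef_rot: [-0.002, 0.726, 0.688, -0.001]
ft_force: [-0.5, -0.0, -1.4]
width: 0.0396
finger_force: 30.0
```

Call:
apply_moves(
  commands=[
    {"grip": 0.62,"delta_pos": [0,0,0],"turn": 0},
    {"grip": 0.62,"delta_pos": [0,0,0],"turn": 0},
    {"grip": 0.62,"delta_pos": [0,0,0.04],"turn": 0},
    {"grip": 0.62,"delta_pos": [0,0,0.09],"turn": 0},
    {"grip": 0.8,"delta_pos": [0,0,0.13],"turn": 0},
  ],
)

```text
time: 8.78
eef_pos: [0.4382, 0.0503, 0.1596]
eef_rot: [0.001, 0.726, 0.688, 0.001]
ft_force: [0.2, -0.3, -0.3]
width: 0.0627
finger_force: 0.0
```

```bash
cat >> h.py <<'E'
def labels(z=.048,thr=150,f=8,cam='top',roi=(365,500,150,300)):
    im=cv2.cvtColor(robot.read_camera(cam),cv2.COLOR_RGB2BGR)
    u0,u1,v0,v1=roi;g=cv2.resize(im[v0:v1,u0:u1],None,fx=f,fy=f,interpolation=cv2.INTER_CUBIC)
    cs,_=cv2.findContours((g.min(2)>thr).astype(np.uint8),0,2)
    for k in cs:
        if cv2.contourArea(k)<30*f*f or cv2.contourArea(k)>200*f*f:continue
        b=cv2.boxPoints(cv2.minAreaRect(k));px=[((p[0]+.5)/f-.5+u0,(p[1]+.5)/f-.5+v0) for p in b]
        w=np.array([px2w(cam,*p,z) for p in px]);e1=w[1]-w[0];e2=w[2]-w[1]
        if np.linalg.norm(e1)>np.linalg.norm(e2):e1,e2=e2,e1
        a=(np.arctan2(e1[1],e1[0])+np.pi/2)%np.pi-np.pi/2
        print(np.mean(px,0).round(1),w.mean(0).round(4),'yaw %.3f'%a,np.linalg.norm(e1).round(4),np.linalg.norm(e2).round(4))
    return im
E
python3 -c "
from h import *
labels()
labels(cam='side',roi=(200,400,240,400))"
```

```text
[463.9 254.9] [ 0.4375 -0.3998  0.048 ] yaw 0.794 0.0267 0.0318
[422.9 207.9] [ 0.5704 -0.2821  0.048 ] yaw -0.003 0.0268 0.0312
[391.  201.9] [ 0.5849 -0.1887  0.048 ] yaw -0.124 0.0268 0.0311
[280.4 346.6] [ 0.4372 -0.4026  0.048 ] yaw 0.853 0.0248 0.0296
[327.6 294.2] [ 0.5704 -0.2844  0.048 ] yaw 0.031 0.0247 0.0291
[327.2 263. ] [ 0.5844 -0.1913  0.048 ] yaw -0.118 0.0249 0.0285
```

Call:
apply_moves(
  commands=[
    {"grip": 1,"delta_pos": [0.03,-0.05,0],"turn": 0},
    {"grip": 1,"delta_pos": [0.06,-0.1,0],"turn": 0},
    {"grip": 1,"delta_pos": [0.09,-0.15,0],"turn": -0.03},
    {"grip": 1,"delta_pos": [0.12,-0.2,-0.02],"turn": -0.07},
    {"grip": 1,"delta_pos": [0.148,-0.239,-0.06],"turn": -0.07},
  ],
)

```text
time: 9.5
eef_pos: [0.5878, -0.1917, 0.0976]
eef_rot: [0.002, 0.75, 0.662, 0.001]
ft_force: [1.7, 0.9, 0.2]
width: 0.088
finger_force: 0.0
```

Call:
apply_moves(
  commands=[
    {"grip": 1,"delta_pos": [0,0,0],"turn": 0},
  ],
)

```text
time: 9.62
eef_pos: [0.5831, -0.1898, 0.0901]
eef_rot: [-0.005, 0.75, 0.661, -0.002]
ft_force: [0.2, 0.3, -0.2]
width: 0.0879
finger_force: 0.0
```

Call:
apply_moves(
  commands=[
    {"grip": 1,"delta_pos": [0,0,-0.04],"turn": 0},
    {"grip": 1,"delta_pos": [0,0,-0.072],"turn": 0},
    {"grip": 0,"delta_pos": [0,0,-0.072],"turn": 0},
    {"grip": 0,"delta_pos": [0,0,-0.072],"turn": 0},
    {"grip": 0,"delta_pos": [0,0,-0.072],"turn": 0},
  ],
)

```text
time: 10.25
eef_pos: [0.587, -0.1891, 0.0272]
eef_rot: [0.002, 0.749, 0.662, 0.001]
ft_force: [0.3, 0.5, -0.0]
width: 0.0604
finger_force: 0.0
```

Call:
apply_moves(
  commands=[
    {"grip": 0,"delta_pos": [0,0,0],"turn": 0},
    {"grip": 0,"delta_pos": [0,0,0],"turn": 0},
    {"grip": 0,"delta_pos": [0,0,0],"turn": 0},
    {"grip": 0,"delta_pos": [0,0,0],"turn": 0},
  ],
)

```text
time: 10.75
eef_pos: [0.5859, -0.1888, 0.0254]
eef_rot: [0.0, 0.749, 0.662, 0.0]
ft_force: [-1.2, 1.0, 6.6]
width: 0.0398
finger_force: 30.0
```

Call:
apply_moves(
  commands=[
    {"grip": 0,"delta_pos": [0,0,0.05],"turn": 0},
    {"grip": 0,"delta_pos": [0,0,0.09],"turn": 0},
    {"grip": 0,"delta_pos": [0.006,0.05,0.09],"turn": 0.01},
    {"grip": 0,"delta_pos": [0.012,0.1,0.09],"turn": 0.031},
    {"grip": 0,"delta_pos": [0.0166,0.132,0.08],"turn": 0.031},
  ],
)

```text
time: 11.38
eef_pos: [0.6027, -0.0547, 0.1052]
eef_rot: [0.0, 0.738, 0.674, 0.0]
ft_force: [0.4, 0.9, -0.6]
width: 0.0397
finger_force: 30.0
```

Call:
apply_moves(
  commands=[
    {"grip": 0,"delta_pos": [0,0,-0.02],"turn": 0},
    {"grip": 0,"delta_pos": [0,0,-0.03],"turn": 0},
    {"grip": 0,"delta_pos": [0,0,-0.03],"turn": 0},
  ],
)

```text
time: 11.75
eef_pos: [0.6012, -0.0576, 0.0731]
eef_rot: [-0.001, 0.739, 0.673, -0.001]
ft_force: [0.3, -0.9, -1.2]
width: 0.0396
finger_force: 30.0
```

Call:
apply_moves(
  commands=[
    {"grip": 0,"delta_pos": [0.001,0.0005,0],"turn": 0},
    {"grip": 0,"delta_pos": [0.001,0.0005,-0.006],"turn": 0},
    {"grip": 0,"delta_pos": [0.001,0.0005,-0.012],"turn": 0},
    {"grip": 0,"delta_pos": [0.001,0.0005,-0.015],"turn": 0},
    {"grip": 0,"delta_pos": [0.001,0.0005,-0.015],"turn": 0},
  ],
)

```text
time: 12.38
eef_pos: [0.603, -0.056, 0.0593]
eef_rot: [-0.0, 0.739, 0.674, -0.0]
ft_force: [0.2, -0.3, -1.7]
width: 0.0399
finger_force: 3.0
```

Call:
apply_moves(
  commands=[
    {"grip": 0,"delta_pos": [0,0,0],"turn": 0},
    {"grip": 0,"delta_pos": [0,0,0],"turn": 0},
    {"grip": 0,"delta_pos": [0,0,0],"turn": 0},
    {"grip": 0,"delta_pos": [0,0,0],"turn": 0},
  ],
)

```text
time: 12.88
eef_pos: [0.6033, -0.0561, 0.0598]
eef_rot: [0.0, 0.739, 0.674, 0.0]
ft_force: [-0.8, 0.3, -0.8]
width: 0.0395
finger_force: 30.0
```

Call:
apply_moves(
  commands=[
    {"grip": 0,"delta_pos": [-0.0005,-0.0005,-0.003],"turn": 0},
    {"grip": 0,"delta_pos": [-0.0005,-0.0005,-0.005],"turn": 0},
    {"grip": 0,"delta_pos": [-0.0005,-0.0005,-0.005],"turn": 0},
  ],
)

```text
time: 13.25
eef_pos: [0.6026, -0.0566, 0.0544]
eef_rot: [-0.0, 0.739, 0.674, -0.0]
ft_force: [-0.3, -0.2, -0.7]
width: 0.0398
finger_force: 30.0
```

Call:
apply_moves(
  commands=[
    {"grip": 0,"delta_pos": [0,0,-0.003],"turn": 0},
    {"grip": 0,"delta_pos": [0,0,-0.006],"turn": 0},
    {"grip": 0,"delta_pos": [0,0,-0.007],"turn": 0},
    {"grip": 0,"delta_pos": [0,0,-0.007],"turn": 0},
  ],
)

```text
time: 13.75
eef_pos: [0.6028, -0.0567, 0.0484]
eef_rot: [-0.0, 0.739, 0.674, -0.0]
ft_force: [-2.5, -0.4, 6.0]
width: 0.04
finger_force: 30.0
```

Call:
apply_moves(
  commands=[
    {"grip": 0,"delta_pos": [0,0,-0.001],"turn": 0},
    {"grip": 0,"delta_pos": [0,0,-0.002],"turn": 0},
    {"grip": 0,"delta_pos": [0,0,-0.002],"turn": 0},
  ],
)

```text
time: 14.12
eef_pos: [0.6029, -0.0567, 0.0483]
eef_rot: [-0.0, 0.739, 0.674, -0.0]
ft_force: [-10.2, 2.2, 19.9]
width: 0.0398
finger_force: 30.0
```

Hard stop at z 0.0483 with 20 N, so it's flush. I'll release and look again.

Call:
apply_moves(
  commands=[
    {"grip": 0,"delta_pos": [0,0,0.002],"turn": 0},
    {"grip": 1,"delta_pos": [0,0,0.002],"turn": 0},
    {"grip": 1,"delta_pos": [0,0,0.002],"turn": 0},
    {"grip": 1,"delta_pos": [0,0,0.03],"turn": 0},
    {"grip": 1,"delta_pos": [0,0,0.08],"turn": 0},
  ],
)

```text
time: 14.75
eef_pos: [0.6009, -0.0562, 0.1239]
eef_rot: [-0.002, 0.739, 0.674, -0.001]
ft_force: [0.3, 0.0, 0.5]
width: 0.0773
finger_force: 0.0
```

Call:
apply_moves(
  commands=[
    {"grip": 1,"delta_pos": [-0.01,-0.04,0.02],"turn": 0.02},
    {"grip": 1,"delta_pos": [-0.02,-0.09,0.02],"turn": 0.05},
    {"grip": 1,"delta_pos": [-0.03,-0.13,0.02],"turn": 0.09},
    {"grip": 1,"delta_pos": [-0.03,-0.13,0.02],"turn": 0.09},
  ],
)

```text
time: 15.25
eef_pos: [0.5721, -0.1894, 0.1455]
eef_rot: [0.0, 0.709, 0.705, -0.0]
ft_force: [0.8, 1.3, -0.9]
width: 0.0882
finger_force: 0.0
```

```bash
python3 -c "
from h import *
im=labels(roi=(330,500,150,300));cv2.imwrite('pics/t4.png',im)
im=labels(cam='side',roi=(200,400,200,400));cv2.imwrite('pics/s4.png',im)
print('old at .071',px2w('top',*w2px('top',[.6028,-.057,.071]),.048))
print(robot.state()['eef_pos'])"
```

```text
[464. 255.] [ 0.4374 -0.3999  0.048 ] yaw 0.794 0.0279 0.0334
[333.2 210.8] [ 0.5521 -0.02    0.048 ] yaw 0.034 0.0156 0.0216
[346.7 192.8] [ 0.6075 -0.0577  0.048 ] yaw -0.095 0.026 0.033
[280.4 346.7] [ 0.4373 -0.4026  0.048 ] yaw 0.829 0.026 0.0302
[327.6 294.2] [ 0.5704 -0.2844  0.048 ] yaw 0.029 0.0258 0.0301
old at .071 [ 0.60771002 -0.05755097  0.048     ]
[ 0.57256322 -0.18655213  0.14530726]
```

Call:
apply_moves(
  commands=[
    {"grip": 1,"delta_pos": [-0.001,-0.05,0],"turn": 0},
    {"grip": 1,"delta_pos": [-0.002,-0.0955,-0.02],"turn": 0},
    {"grip": 1,"delta_pos": [-0.002,-0.0955,-0.06],"turn": 0},
    {"grip": 1,"delta_pos": [-0.002,-0.0955,-0.1],"turn": 0},
    {"grip": 1,"delta_pos": [-0.002,-0.0955,-0.12],"turn": 0},
  ],
)

```text
time: 15.98
eef_pos: [0.5699, -0.2797, 0.0229]
eef_rot: [-0.002, 0.707, 0.707, -0.0]
ft_force: [-0.1, 0.5, 0.4]
width: 0.0885
finger_force: 0.0
```

Call:
apply_moves(
  commands=[
    {"grip": 0,"delta_pos": [0,0,0],"turn": 0},
    {"grip": 0,"delta_pos": [0,0,0],"turn": 0},
    {"grip": 0,"delta_pos": [0,0,0],"turn": 0},
    {"grip": 0,"delta_pos": [0,0,0],"turn": 0},
    {"grip": 0,"delta_pos": [0,0,0],"turn": 0},
  ],
)

```text
time: 16.6
eef_pos: [0.5709, -0.2824, 0.0263]
eef_rot: [0.0, 0.708, 0.706, 0.0]
ft_force: [-1.3, 0.1, 0.2]
width: 0.0406
finger_force: 0.2
```

Call:
apply_moves(
  commands=[
    {"grip": 0,"delta_pos": [0,0,0],"turn": 0},
    {"grip": 0,"delta_pos": [0,0,0],"turn": 0},
  ],
)

```text
time: 16.85
eef_pos: [0.571, -0.2824, 0.0263]
eef_rot: [0.0, 0.708, 0.706, 0.0]
ft_force: [-0.8, 1.2, 5.9]
width: 0.0395
finger_force: 30.0
```

Call:
apply_moves(
  commands=[
    {"grip": 0,"delta_pos": [0,0,0.05],"turn": 0},
    {"grip": 0,"delta_pos": [0,0.02,0.1],"turn": 0},
    {"grip": 0,"delta_pos": [0.01,0.07,0.1],"turn": -0.03},
    {"grip": 0,"delta_pos": [0.02,0.12,0.1],"turn": -0.06},
    {"grip": 0,"delta_pos": [0.025,0.17,0.1],"turn": -0.089},
  ],
)

```text
time: 17.48
eef_pos: [0.5958, -0.1106, 0.1255]
eef_rot: [-0.0, 0.739, 0.674, 0.0]
ft_force: [-0.2, -0.4, -0.4]
width: 0.0399
finger_force: 30.0
```

Call:
apply_moves(
  commands=[
    {"grip": 0,"delta_pos": [0.006,0.05,0],"turn": 0},
    {"grip": 0,"delta_pos": [0.012,0.1,0],"turn": 0},
    {"grip": 0,"delta_pos": [0.012,0.112,0],"turn": 0},
    {"grip": 0,"delta_pos": [0.012,0.112,-0.03],"turn": 0},
    {"grip": 0,"delta_pos": [0.012,0.112,-0.05],"turn": 0},
  ],
)

```text
time: 18.1
eef_pos: [0.607, -0.0006, 0.0741]
eef_rot: [-0.001, 0.739, 0.674, -0.001]
ft_force: [-0.1, -0.2, -1.2]
width: 0.0395
finger_force: 30.0
```

Call:
apply_moves(
  commands=[
    {"grip": 0,"delta_pos": [0,0,0],"turn": 0},
    {"grip": 0,"delta_pos": [0,0,0],"turn": 0},
  ],
)

```text
time: 18.35
eef_pos: [0.6082, -0.0009, 0.0762]
eef_rot: [0.0, 0.739, 0.674, 0.0]
ft_force: [0.0, 0.7, 0.1]
width: 0.0395
finger_force: 30.0
```

Aligned. Next is inserting to the contact stop at about 0.056.

Call:
apply_moves(
  commands=[
    {"grip": 0,"delta_pos": [0,0,-0.006],"turn": 0},
    {"grip": 0,"delta_pos": [0,0,-0.012],"turn": 0},
    {"grip": 0,"delta_pos": [0,0,-0.017],"turn": 0},
    {"grip": 0,"delta_pos": [0,0,-0.019],"turn": 0},
    {"grip": 0,"delta_pos": [0,0,-0.019],"turn": 0},
  ],
)

```text
time: 18.98
eef_pos: [0.6077, -0.0001, 0.0566]
eef_rot: [-0.0, 0.739, 0.674, -0.0]
ft_force: [0.1, 0.1, -1.8]
width: 0.0399
finger_force: 30.0
```

Call:
apply_moves(
  commands=[
    {"grip": 0,"delta_pos": [0,0,-0.003],"turn": 0},
    {"grip": 0,"delta_pos": [0,0,-0.006],"turn": 0},
    {"grip": 0,"delta_pos": [0,0,-0.008],"turn": 0},
    {"grip": 0,"delta_pos": [0,0,-0.009],"turn": 0},
    {"grip": 0,"delta_pos": [0,0,-0.009],"turn": 0},
  ],
)

```text
time: 19.6
eef_pos: [0.6081, -0.0002, 0.0493]
eef_rot: [0.0, 0.738, 0.674, 0.0]
ft_force: [-5.6, 0.7, 12.3]
width: 0.0398
finger_force: 30.0
```

Call:
apply_moves(
  commands=[
    {"grip": 0,"delta_pos": [0,0,-0.001],"turn": 0},
    {"grip": 0,"delta_pos": [0,0,-0.001],"turn": 0},
  ],
)

```text
time: 19.85
eef_pos: [0.6081, -0.0002, 0.0492]
eef_rot: [0.0, 0.738, 0.674, 0.0]
ft_force: [-9.2, 0.6, 18.7]
width: 0.0395
finger_force: 30.0
```

Call:
apply_moves(
  commands=[
    {"grip": 0,"delta_pos": [0,0,0.002],"turn": 0},
    {"grip": 1,"delta_pos": [0,0,0.002],"turn": 0},
    {"grip": 1,"delta_pos": [0,0,0.002],"turn": 0},
    {"grip": 1,"delta_pos": [0,0,0.03],"turn": 0},
    {"grip": 1,"delta_pos": [0,0,0.08],"turn": 0},
  ],
)

```text
time: 20.48
eef_pos: [0.6059, 0.0001, 0.1249]
eef_rot: [-0.002, 0.739, 0.674, -0.002]
ft_force: [0.6, 0.1, 0.1]
width: 0.077
finger_force: 0.0
```

Call:
apply_moves(
  commands=[
    {"grip": 1,"delta_pos": [-0.03,-0.05,0.02],"turn": 0.15},
    {"grip": 1,"delta_pos": [-0.06,-0.1,0.02],"turn": 0.3},
    {"grip": 1,"delta_pos": [-0.09,-0.15,0.02],"turn": 0.45},
    {"grip": 1,"delta_pos": [-0.11,-0.2,0.02],"turn": 0.6},
    {"grip": 1,"delta_pos": [-0.13,-0.24,0.02],"turn": 0.75},
  ],
)

```text
time: 21.1
eef_pos: [0.4768, -0.242, 0.1467]
eef_rot: [0.0, 0.438, 0.899, -0.0]
ft_force: [0.5, -0.2, 1.1]
width: 0.0884
finger_force: 0.0
```

```bash
python3 -c "
from h import *
im=labels(roi=(310,500,150,300));cv2.imwrite('pics/t5.png',im)
im=labels(cam='side',roi=(200,400,180,400));cv2.imwrite('pics/s5.png',im)
for p in([.6028,-.057,.071],[.608,-.0012,.071]):print('expect',w2px('top',p),w2px('side',p))
print(robot.state())"
```

```text
[463.9 255. ] [ 0.4374 -0.3998  0.048 ] yaw 0.794 0.0274 0.0331
[319.4 209.5] [0.5546 0.0206 0.048 ] yaw -0.083 0.0162 0.0602
[346.7 192.3] [ 0.609  -0.0576  0.048 ] yaw -0.085 0.0282 0.0325
[327.2 189.8] [6.142e-01 2.000e-04 4.800e-02] yaw -0.087 0.0282 0.0327
[337.5 180.4] [ 0.6441 -0.0292  0.048 ] yaw -0.167 0.0237 0.1681
[280.4 346.7] [ 0.4373 -0.4026  0.048 ] yaw 0.829 0.026 0.0301
[326.3 219.1] [ 0.6059 -0.0421  0.048 ] yaw -0.086 0.0259 0.0305
[325.  203.8] [0.6112 0.016  0.048 ] yaw -0.059 0.0261 0.0303
[339.  219.3] [ 0.6429 -0.0443  0.048 ] yaw -0.041 0.0223 0.2054
[308.1 198.7] [0.5635 0.047  0.048 ] yaw -0.081 0.0117 0.1427
expect [346.63455431 192.70219155] [326.0165838  218.33899737]
expect [327.50967621 190.2591811 ] [324.77816303 203.39260824]
{'time': 21.2, 'joints': array([-6.94564538e-01,  1.95299625e-01,  1.78920298e+00, -1.22811966e-03,
        1.15647648e+00, -1.35177974e+00]), 'joint_velocities': array([0.0688611 , 0.00126982, 0.00574615, 0.0342986 , 0.0100441 ,
       0.18526963]), 'joint_torque': array([ -1.4749207 , -40.5362463 , -30.75241685,  -0.29496781,
         0.04119323,  -1.82017285]), 'eef_pos': array([ 0.47620682, -0.24383555,  0.14667698]), 'eef_rot': array([ 1.65738765e-04,  4.40848195e-01,  8.97581450e-01, -6.18623445e-04]), 'ft_force': array([1.076643  , 1.04388591, 0.74685708]), 'torque': array([-0.004628  , -0.04386725, -0.01710881]), 'finger_force': 0.0, 'width': 0.08810507325278213}
```

Call:
apply_moves(
  commands=[
    {"grip": 1,"delta_pos": [-0.013,-0.052,0],"turn": 0.07},
    {"grip": 1,"delta_pos": [-0.026,-0.104,0],"turn": 0.137},
    {"grip": 1,"delta_pos": [-0.039,-0.156,-0.01],"turn": 0.137},
    {"grip": 1,"delta_pos": [-0.039,-0.156,-0.05],"turn": 0.137},
    {"grip": 1,"delta_pos": [-0.039,-0.156,-0.08],"turn": 0.137},
  ],
)

```text
time: 21.82
eef_pos: [0.4385, -0.3959, 0.0649]
eef_rot: [-0.0, 0.379, 0.925, 0.0]
ft_force: [-0.6, 0.8, -0.9]
width: 0.0881
finger_force: 0.0
```

Call:
apply_moves(
  commands=[
    {"grip": 1,"delta_pos": [0,0,0],"turn": 0},
  ],
)

```text
time: 21.95
eef_pos: [0.4377, -0.3938, 0.0638]
eef_rot: [-0.003, 0.378, 0.926, 0.002]
ft_force: [-0.1, -0.3, 0.2]
width: 0.0882
finger_force: 0.0
```

Call:
apply_moves(
  commands=[
    {"grip": 1,"delta_pos": [0,0,-0.02],"turn": 0},
    {"grip": 1,"delta_pos": [0,0,-0.041],"turn": 0},
    {"grip": 1,"delta_pos": [0,0,-0.041],"turn": 0},
    {"grip": 1,"delta_pos": [0,0,-0.041],"turn": 0},
  ],
)

```text
time: 22.45
eef_pos: [0.4389, -0.3962, 0.0259]
eef_rot: [0.0, 0.378, 0.926, -0.0]
ft_force: [0.3, -1.9, -0.3]
width: 0.0881
finger_force: 0.0
```

Call:
apply_moves(
  commands=[
    {"grip": 1,"delta_pos": [-0.0015,-0.0037,0],"turn": 0},
    {"grip": 0,"delta_pos": [-0.0015,-0.0037,0],"turn": 0},
    {"grip": 0,"delta_pos": [-0.0015,-0.0037,0],"turn": 0},
    {"grip": 0,"delta_pos": [-0.0015,-0.0037,0],"turn": 0},
    {"grip": 0,"delta_pos": [-0.0015,-0.0037,0],"turn": 0},
  ],
)

```text
time: 23.08
eef_pos: [0.4373, -0.3998, 0.0258]
eef_rot: [0.0, 0.378, 0.926, -0.0]
ft_force: [0.5, 0.1, 0.1]
width: 0.0502
finger_force: 0.0
```

Call:
apply_moves(
  commands=[
    {"grip": 0,"delta_pos": [0,0,0],"turn": 0},
    {"grip": 0,"delta_pos": [0,0,0],"turn": 0},
    {"grip": 0,"delta_pos": [0,0,0],"turn": 0},
  ],
)

```text
time: 23.45
eef_pos: [0.4372, -0.3999, 0.0257]
eef_rot: [-0.0, 0.378, 0.926, -0.0]
ft_force: [-0.8, -0.0, 0.4]
width: 0.0397
finger_force: 30.0
```

Call:
apply_moves(
  commands=[
    {"grip": 0,"delta_pos": [0,0,0.05],"turn": 0},
    {"grip": 0,"delta_pos": [0.01,0.02,0.1],"turn": -0.15},
    {"grip": 0,"delta_pos": [0.03,0.07,0.1],"turn": -0.3},
    {"grip": 0,"delta_pos": [0.05,0.12,0.1],"turn": -0.45},
    {"grip": 0,"delta_pos": [0.07,0.17,0.1],"turn": -0.6},
  ],
)

```text
time: 24.08
eef_pos: [0.5076, -0.2283, 0.1258]
eef_rot: [0.0, 0.637, 0.771, 0.0]
ft_force: [0.3, 0.5, -1.6]
width: 0.0396
finger_force: 30.0
```

Call:
apply_moves(
  commands=[
    {"grip": 0,"delta_pos": [0.02,0.05,0],"turn": -0.15},
    {"grip": 0,"delta_pos": [0.04,0.1,0],"turn": -0.288},
    {"grip": 0,"delta_pos": [0.06,0.15,0],"turn": -0.288},
    {"grip": 0,"delta_pos": [0.08,0.2,0],"turn": -0.288},
    {"grip": 0,"delta_pos": [0.09,0.24,0],"turn": -0.288},
  ],
)

```text
time: 24.7
eef_pos: [0.5977, 0.0124, 0.1255]
eef_rot: [-0.0, 0.739, 0.674, 0.0]
ft_force: [0.5, 0.4, -1.3]
width: 0.0399
finger_force: 30.0
```

Call:
apply_moves(
  commands=[
    {"grip": 0,"delta_pos": [0.008,0.025,0],"turn": 0},
    {"grip": 0,"delta_pos": [0.016,0.045,0],"turn": 0},
    {"grip": 0,"delta_pos": [0.016,0.045,0],"turn": 0},
  ],
)

```text
time: 25.08
eef_pos: [0.6134, 0.0561, 0.1255]
eef_rot: [-0.0, 0.738, 0.674, -0.0]
ft_force: [-0.5, 0.4, -1.2]
width: 0.0397
finger_force: 30.0
```

Call:
apply_moves(
  commands=[
    {"grip": 0,"delta_pos": [-0.0003,-0.001,-0.04],"turn": 0},
    {"grip": 0,"delta_pos": [-0.0003,-0.001,-0.055],"turn": 0},
    {"grip": 0,"delta_pos": [-0.0003,-0.001,-0.06],"turn": 0},
    {"grip": 0,"delta_pos": [-0.0003,-0.001,-0.066],"turn": 0},
    {"grip": 0,"delta_pos": [-0.0003,-0.001,-0.069],"turn": 0},
  ],
)

```text
time: 25.7
eef_pos: [0.6135, 0.0539, 0.0573]
eef_rot: [0.0, 0.739, 0.674, 0.0]
ft_force: [-0.1, 0.0, -1.7]
width: 0.0397
finger_force: 30.0
```

Call:
apply_moves(
  commands=[
    {"grip": 0,"delta_pos": [0,0,-0.003],"turn": 0},
    {"grip": 0,"delta_pos": [0,0,-0.006],"turn": 0},
    {"grip": 0,"delta_pos": [0,0,-0.008],"turn": 0},
    {"grip": 0,"delta_pos": [0,0,-0.01],"turn": 0},
    {"grip": 0,"delta_pos": [0,0,-0.01],"turn": 0},
  ],
)

```text
time: 26.32
eef_pos: [0.6136, 0.054, 0.0486]
eef_rot: [0.001, 0.739, 0.674, 0.0]
ft_force: [-5.8, -0.3, 12.7]
width: 0.0399
finger_force: 30.0
```

Call:
apply_moves(
  commands=[
    {"grip": 0,"delta_pos": [0,0,-0.001],"turn": 0},
    {"grip": 0,"delta_pos": [0,0,-0.001],"turn": 0},
  ],
)

```text
time: 26.58
eef_pos: [0.6136, 0.054, 0.0486]
eef_rot: [0.001, 0.739, 0.674, 0.0]
ft_force: [-8.4, 0.0, 20.0]
width: 0.04
finger_force: 30.0
```

Call:
apply_moves(
  commands=[
    {"grip": 0,"delta_pos": [0,0,0.002],"turn": 0},
    {"grip": 1,"delta_pos": [0,0,0.002],"turn": 0},
    {"grip": 1,"delta_pos": [0,0,0.002],"turn": 0},
    {"grip": 1,"delta_pos": [0,0,0.03],"turn": 0},
    {"grip": 1,"delta_pos": [0,0,0.08],"turn": 0},
  ],
)

```text
time: 27.2
eef_pos: [0.611, 0.0543, 0.1238]
eef_rot: [-0.002, 0.739, 0.674, -0.002]
ft_force: [0.8, -0.3, 0.7]
width: 0.0776
finger_force: 0.0
```

Call:
apply_moves(
  commands=[
    {"grip": 1,"delta_pos": [-0.02,0.04,0.05],"turn": 0.07},
    {"grip": 1,"delta_pos": [-0.05,0.08,0.07],"turn": 0.15},
    {"grip": 1,"delta_pos": [-0.08,0.12,0.07],"turn": 0.22},
    {"grip": 1,"delta_pos": [-0.11,0.15,0.07],"turn": 0.3},
  ],
)

```text
time: 27.7
eef_pos: [0.502, 0.2056, 0.196]
eef_rot: [0.0, 0.629, 0.778, 0.0]
ft_force: [-0.3, 0.4, 1.1]
width: 0.0881
finger_force: 0.0
```

```bash
python3 -c "
from h import *
im=labels(roi=(295,500,150,300));cv2.imwrite('pics/t6.png',im)
im2=labels(cam='side',roi=(200,400,160,400));cv2.imwrite('pics/s6.png',im2)
for p in([.6028,-.057,.071],[.608,-.0012,.071],[.6131,.0546,.071]):print('expect',w2px('top',p),w2px('side',p))
cv2.imwrite('pics/c7.png',np.hstack([cv2.resize(im[100:300,180:500],(400,250)),cv2.resize(im2[100:350,216:416],(400,500))[:250]]) )
A=cv2.resize(im[110:290,190:490],(800,480),interpolation=2);cv2.imwrite('pics/c7.png',A)
print(robot.state()['eef_pos'],robot.state()['eef_rot'])"
```

```text
[307.5 248.9] [0.4378 0.0502 0.048 ] yaw -0.041 0.0266 0.0313
[346.7 192.2] [ 0.6091 -0.0577  0.048 ] yaw -0.085 0.0268 0.0315
[327.2 189.8] [6.144e-01 2.000e-04 4.800e-02] yaw -0.101 0.0268 0.0315
[308.5 187.4] [0.6197 0.0555 0.048 ] yaw -0.084 0.0269 0.0312
[326.4 219.1] [ 0.606  -0.0422  0.048 ] yaw -0.077 0.0232 0.0275
[325.1 203.8] [0.6113 0.016  0.048 ] yaw -0.093 0.0236 0.0268
[266.4 202.6] [0.4364 0.0505 0.048 ] yaw -0.167 0.0226 0.0278
[324.  189.9] [0.6168 0.0718 0.048 ] yaw -0.167 0.0246 0.0259
expect [346.63455431 192.70219155] [326.0165838  218.33899737]
expect [327.50967621 190.2591811 ] [324.77816303 203.39260824]
expect [308.42876273 187.85548854] [323.57361751 189.25095653]
[0.50006616 0.20681715 0.19532912] [-9.06590398e-04  6.27814798e-01  7.78362180e-01 -2.71777986e-04]
```

View pics/c7.png

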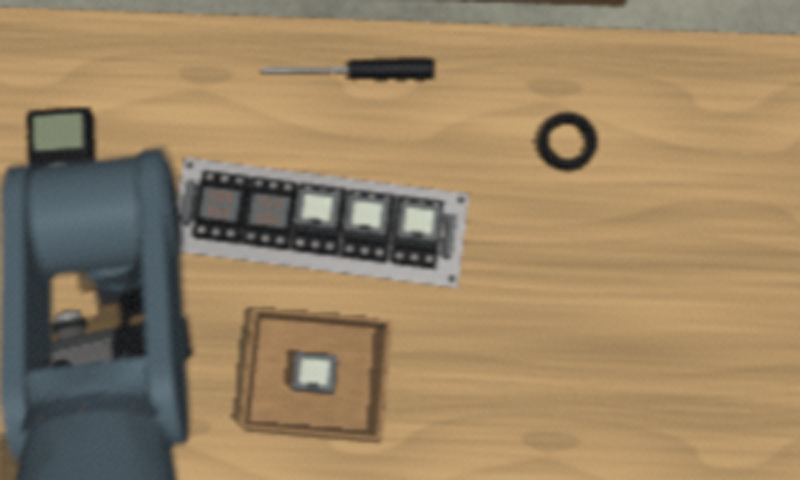

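The picture shows three relays seated side by side at (308,187), (327,190) and (347,192), two sockets empty, the old relay in the carton, and the tools unmoved. Next is the lever trial.

Call:
apply_moves(
  commands=[
    {"grip": 1,"delta_pos": [-0.039,0.05,0],"turn": 0.05},
    {"grip": 1,"delta_pos": [-0.077,0.099,0],"turn": 0.05},
    {"grip": 1,"delta_pos": [-0.077,0.099,0],"turn": 0.05},
    {"grip": 1,"delta_pos": [-0.077,0.099,-0.03],"turn": 0.05},
  ],
)

```text
time: 28.3
eef_pos: [0.4285, 0.3038, 0.1676]
eef_rot: [0.002, 0.61, 0.792, 0.002]
ft_force: [0.9, -0.1, -0.9]
width: 0.088
finger_force: 0.0
```

Call:
apply_moves(
  commands=[
    {"grip": 1,"delta_pos": [0,0,-0.035],"turn": 0},
    {"grip": 1,"delta_pos": [0,0,-0.067],"turn": 0},
    {"grip": 1,"delta_pos": [0,0,-0.067],"turn": 0},
  ],
)

```text
time: 28.68
eef_pos: [0.4251, 0.3012, 0.0962]
eef_rot: [-0.001, 0.611, 0.792, -0.003]
ft_force: [0.2, 0.3, -0.2]
width: 0.0883
finger_force: 0.0
```

Call:
apply_moves(
  commands=[
    {"grip": 0,"delta_pos": [-0.002,0.004,0.001],"turn": 0},
    {"grip": 0,"delta_pos": [-0.002,0.004,0.001],"turn": 0},
    {"grip": 0,"delta_pos": [-0.002,0.004,0.001],"turn": 0},
    {"grip": 0,"delta_pos": [-0.002,0.004,0.001],"turn": 0},
    {"grip": 0,"delta_pos": [-0.002,0.004,0.001],"turn": 0},
  ],
)

```text
time: 29.3
eef_pos: [0.424, 0.3072, 0.0999]
eef_rot: [0.0, 0.61, 0.792, 0.0]
ft_force: [0.9, 0.1, 0.9]
width: 0.0404
finger_force: 0.0
```

Call:
apply_moves(
  commands=[
    {"grip": 0,"delta_pos": [0,0,0],"turn": 0},
    {"grip": 0,"delta_pos": [0,0,0],"turn": 0},
    {"grip": 0,"delta_pos": [0,0,0],"turn": 0},
    {"grip": 0,"delta_pos": [0,0,0],"turn": 0},
    {"grip": 0,"delta_pos": [0,0,0],"turn": 0},
  ],
)

```text
time: 29.92
eef_pos: [0.4223, 0.3067, 0.0994]
eef_rot: [-0.001, 0.61, 0.792, -0.002]
ft_force: [-5.9, -3.5, 5.3]
width: 0.0192
finger_force: 29.8
```

Call:
apply_moves(
  commands=[
    {"grip": 0,"delta_pos": [-0.002,0.008,-0.0005],"turn": 0},
    {"grip": 0,"delta_pos": [-0.004,0.016,-0.002],"turn": 0},
    {"grip": 0,"delta_pos": [-0.006,0.023,-0.005],"turn": 0},
    {"grip": 0,"delta_pos": [-0.007,0.027,-0.007],"turn": 0},
    {"grip": 0,"delta_pos": [-0.007,0.027,-0.007],"turn": 0},
  ],
)

```text
time: 30.55
eef_pos: [0.4148, 0.3338, 0.0918]
eef_rot: [-0.001, 0.61, 0.792, -0.002]
ft_force: [-5.8, -2.4, 2.6]
width: 0.0195
finger_force: 29.7
```

```bash
python3 - <<'E'
from h import *
snap('side','s7.png')
B=cv2.imread('pics/s7.png')[100:170,226:296]
cv2.imwrite('pics/c8.png',cv2.resize(B,(400,400),interpolation=cv2.INTER_CUBIC))
E
```

```text
(no output)
```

View pics/c8.png

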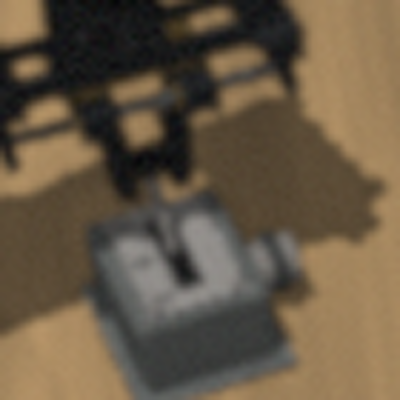

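The rod leans forward with the ball pinched. I'll hold it until two seconds have passed.

Call:
apply_moves(
  commands=[
    {"grip": 0,"delta_pos": [0,0,0],"turn": 0},
    {"grip": 0,"delta_pos": [0,0,0],"turn": 0},
    {"grip": 0,"delta_pos": [0,0,0],"turn": 0},
    {"grip": 0,"delta_pos": [0,0,0],"turn": 0},
    {"grip": 0,"delta_pos": [0,0,0],"turn": 0},
  ],
)

```text
time: 31.22
eef_pos: [0.4148, 0.3335, 0.0919]
eef_rot: [-0.001, 0.61, 0.792, -0.002]
ft_force: [-6.5, -1.2, 1.2]
width: 0.0195
finger_force: 29.7
```

Call:
apply_moves(
  commands=[
    {"grip": 0,"delta_pos": [0,0,0],"turn": 0},
    {"grip": 0,"delta_pos": [0,0,0],"turn": 0},
    {"grip": 0,"delta_pos": [0,0,0],"turn": 0},
    {"grip": 0,"delta_pos": [0,0,0],"turn": 0},
    {"grip": 0,"delta_pos": [0,0,0],"turn": 0},
  ],
)

```text
time: 31.85
eef_pos: [0.4148, 0.3336, 0.0919]
eef_rot: [-0.001, 0.61, 0.792, -0.002]
ft_force: [-5.9, -1.1, 2.5]
width: 0.0196
finger_force: 29.7
```

Call:
apply_moves(
  commands=[
    {"grip": 0,"delta_pos": [0,0,0],"turn": 0},
    {"grip": 0,"delta_pos": [0,0,0],"turn": 0},
    {"grip": 0,"delta_pos": [0,0,0],"turn": 0},
  ],
)

```text
time: 32.22
eef_pos: [0.4148, 0.3336, 0.0918]
eef_rot: [-0.001, 0.61, 0.792, -0.002]
ft_force: [-6.7, -2.7, 2.0]
width: 0.0194
finger_force: 29.7
```

Call:
apply_moves(
  commands=[
    {"grip": 0,"delta_pos": [0.002,-0.008,0.0035],"turn": 0},
    {"grip": 0,"delta_pos": [0.004,-0.016,0.0055],"turn": 0},
    {"grip": 0,"delta_pos": [0.006,-0.023,0.0065],"turn": 0},
    {"grip": 0,"delta_pos": [0.007,-0.027,0.007],"turn": 0},
    {"grip": 0,"delta_pos": [0.007,-0.027,0.007],"turn": 0},
  ],
)

```text
time: 32.85
eef_pos: [0.4223, 0.3066, 0.0984]
eef_rot: [-0.001, 0.61, 0.792, -0.001]
ft_force: [-5.0, 1.0, -6.3]
width: 0.0195
finger_force: 30.3
```

Call:
apply_moves(
  commands=[
    {"grip": 0,"delta_pos": [0,0,0],"turn": 0},
    {"grip": 0,"delta_pos": [0,0,0],"turn": 0},
    {"grip": 0,"delta_pos": [0,0,0],"turn": 0},
    {"grip": 0,"delta_pos": [0,0,0],"turn": 0},
  ],
)

```text
time: 33.35
eef_pos: [0.4223, 0.3066, 0.0984]
eef_rot: [-0.001, 0.61, 0.792, -0.002]
ft_force: [-5.9, 0.2, -5.8]
width: 0.0195
finger_force: 30.3
```

Call:
apply_moves(
  commands=[
    {"grip": 0,"delta_pos": [0.002,-0.008,-0.0005],"turn": 0},
    {"grip": 0,"delta_pos": [0.004,-0.016,-0.002],"turn": 0},
    {"grip": 0,"delta_pos": [0.006,-0.023,-0.005],"turn": 0},
    {"grip": 0,"delta_pos": [0.0075,-0.028,-0.007],"turn": 0},
    {"grip": 0,"delta_pos": [0.0075,-0.028,-0.007],"turn": 0},
  ],
)

```text
time: 33.98
eef_pos: [0.4301, 0.2787, 0.0917]
eef_rot: [-0.001, 0.61, 0.792, -0.001]
ft_force: [-4.4, 1.1, -4.0]
width: 0.0195
finger_force: 30.1
```

Call:
apply_moves(
  commands=[
    {"grip": 0,"delta_pos": [0,0,0],"turn": 0},
    {"grip": 0,"delta_pos": [0,0,0],"turn": 0},
    {"grip": 0,"delta_pos": [0,0,0],"turn": 0},
    {"grip": 0,"delta_pos": [0,0,0],"turn": 0},
    {"grip": 0,"delta_pos": [0,0,0],"turn": 0},
  ],
)

```text
time: 34.6
eef_pos: [0.43, 0.279, 0.0918]
eef_rot: [-0.001, 0.61, 0.792, -0.001]
ft_force: [-5.8, 1.5, -3.4]
width: 0.0194
finger_force: 30.1
```

Call:
apply_moves(
  commands=[
    {"grip": 0,"delta_pos": [0,0,0],"turn": 0},
    {"grip": 0,"delta_pos": [0,0,0],"turn": 0},
    {"grip": 0,"delta_pos": [0,0,0],"turn": 0},
    {"grip": 0,"delta_pos": [0,0,0],"turn": 0},
    {"grip": 0,"delta_pos": [0,0,0],"turn": 0},
  ],
)

```text
time: 35.22
eef_pos: [0.43, 0.279, 0.0918]
eef_rot: [-0.001, 0.61, 0.792, -0.001]
ft_force: [-5.8, 1.0, -4.5]
width: 0.0195
finger_force: 30.1
```

Call:
apply_moves(
  commands=[
    {"grip": 0,"delta_pos": [0,0,0],"turn": 0},
    {"grip": 0,"delta_pos": [0,0,0],"turn": 0},
    {"grip": 0,"delta_pos": [0,0,0],"turn": 0},
    {"grip": 0,"delta_pos": [0,0,0],"turn": 0},
  ],
)

```text
time: 35.72
eef_pos: [0.43, 0.279, 0.0918]
eef_rot: [-0.001, 0.61, 0.792, -0.001]
ft_force: [-5.9, 1.0, -3.6]
width: 0.0195
finger_force: 30.1
```

Call:
apply_moves(
  commands=[
    {"grip": 0,"delta_pos": [-0.002,0.008,0.0035],"turn": 0},
    {"grip": 0,"delta_pos": [-0.004,0.016,0.0055],"turn": 0},
    {"grip": 0,"delta_pos": [-0.006,0.023,0.0065],"turn": 0},
    {"grip": 0,"delta_pos": [-0.0075,0.028,0.007],"turn": 0},
    {"grip": 0,"delta_pos": [-0.0075,0.028,0.007],"turn": 0},
  ],
)

```text
time: 36.35
eef_pos: [0.4224, 0.3059, 0.0983]
eef_rot: [-0.0, 0.61, 0.792, -0.002]
ft_force: [-4.6, -4.5, -6.2]
width: 0.0194
finger_force: 30.3
```

Call:
apply_moves(
  commands=[
    {"grip": 0,"delta_pos": [0,0,0],"turn": 0},
    {"grip": 1,"delta_pos": [0,0,0],"turn": 0},
    {"grip": 1,"delta_pos": [0,0,0],"turn": 0},
    {"grip": 1,"delta_pos": [0,0,0],"turn": 0},
    {"grip": 1,"delta_pos": [0,0,0],"turn": 0},
  ],
)

```text
time: 36.98
eef_pos: [0.4245, 0.3074, 0.1002]
eef_rot: [0.0, 0.61, 0.792, 0.001]
ft_force: [0.1, 0.1, -0.4]
width: 0.0573
finger_force: 0.0
```

Call:
apply_moves(
  commands=[
    {"grip": 1,"delta_pos": [0,0,0.05],"turn": 0},
    {"grip": 1,"delta_pos": [0,0,0.1],"turn": 0},
    {"grip": 1,"delta_pos": [-0.04,0.04,0.14],"turn": 0},
    {"grip": 1,"delta_pos": [-0.09,0.08,0.14],"turn": 0},
    {"grip": 1,"delta_pos": [-0.14,0.12,0.14],"turn": 0},
  ],
)

```text
time: 37.6
eef_pos: [0.29, 0.4231, 0.2411]
eef_rot: [0.0, 0.611, 0.792, 0.002]
ft_force: [0.1, 0.6, 0.3]
width: 0.0884
finger_force: 0.0
```

```bash
python3 - <<'E'
from h import *
snap('side','s8.png');snap('top','t8.png')
B=cv2.imread('pics/s8.png')[100:170,226:296];A=cv2.imread('pics/t8.png')[205:275,185:255]
cv2.imwrite('pics/c9.png',np.hstack([cv2.resize(x,(400,400),interpolation=cv2.INTER_CUBIC) for x in(A,B)]))
E
```

```text
(no output)
```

View pics/c9.png

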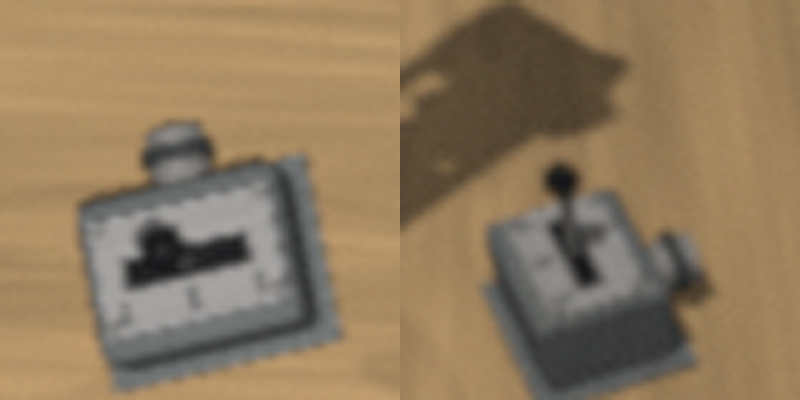

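```bash
python3 - <<'E'
from h import *
for a in(-.45,0,.45):
    p=[.423-.26*.062*np.sin(a),.305+.966*.062*np.sin(a),.055+.062*np.cos(a)];print(a,w2px('top',p),w2px('side',p))
print('seen 213 247 / 254.4 131.5')
im=cv2.imread('pics/t8.png');o=cv2.imread('pics/top0.png')
for n,(a,b,c,d) in dict(meter=(145,205,195,232),driver=(125,145,280,360),tape=(148,178,385,420)).items():print(n,np.abs(im[a:b,c:d].astype(int)-o[a:b,c:d]).mean())
labels(roi=(240,500,150,300))
E
```

```text
-0.45 [223.84789803 246.32757068] [257.1804954  137.21103535]
0 [213.7679331  248.27622062] [254.32521488 130.75934392]
0.45 [204.6501254  250.69008829] [252.030015   127.27933682]
seen 213 247 / 254.4 131.5
meter 3.5851351351351353
driver 4.230208333333334
tape 4.2561904761904765
[307.5 248.9] [0.4378 0.0503 0.048 ] yaw -0.042 0.0265 0.0308
[346.7 192.2] [ 0.6091 -0.0578  0.048 ] yaw -0.093 0.0265 0.0312
[327.1 189.8] [6.143e-01 2.000e-04 4.800e-02] yaw -0.092 0.0266 0.0312
[308.5 187.4] [0.6197 0.0555 0.048 ] yaw -0.086 0.0267 0.0308
```

Lever is off, all three relays are flush, and the tools are undisturbed.

```bash
python3 -c "
from cell import robot
print(robot.sign_off())"
```

```text
the job is handed in; nothing more can be done
None
```

The job is handed in: the old relay is in the scrap carton, all three loose relays found are flush in sockets, and the lever was run about two seconds each way and left in off, with the tools undisturbed.

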